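# Hang a wet painted panel on the drying rail with an S-hook

### The job

The tall painted panel, the one with a steel strap hanger on its back, is still wet and should go up to dry. Take the S-hook off the rail, hook it gently through the hole of the strap hanger by feel, lift the panel out of the rack on the hook, and leave it hanging by the hook from the rail, between the posts. Keep the gripper off the panel and its hanger, do not force the hook, and leave the other two panels, the knife and the bowl where they are.

Things in the scene. Friction and masses are not known exactly. Their poses are not given: they have to be found in the camera images.
- panel: The wet panel: plywood 66 wide, 105 tall, 8 mm thick, 85-130 g, leaning back 45 deg in one bay of the rack, painted face up and to the robot. Origin: centre of its underside; z up the panel, x out of its back (back face at +4 mm), y across. It stands loosely (2 mm play each side): drawn forward by its hanger it tips 6-10 mm at the hole under a tiny force, then the rack's lip stops it firmly.
- screw (a point): Screw of the strap hanger, in the strap's mid-plane on the panel (y 0, z 89, x 5.5 mm; panel's axes). The steel strap, 22 x 52 x 3 mm (x 4 to 7 mm), turns on it behind the panel. Its 9.5 mm hole is 32 mm from the screw, 10 mm from the free end, above the panel's top edge. The strap may stand up to 20 deg either way (hole up to 11 mm off to +-y): NOT measured. Snug: 2 N at the hole turns it.
- rack: Plywood drying rack, fixed. Origin: centre of its base's underside (140 along x, 234 along y, 12 mm thick); x points away from the robot. Three bays at y = -76, 0, 76 mm. Dividers between the bays 30 mm high.
- slot (a point): Middle of the rack's slot floor (rack x -40, y 0, z 40 mm; rack's axes); panels' undersides stand at this x and z. The slot leans back 45 deg, top away from the robot. Up the slope from its floor the back board is 55 mm high and the front lip 30 mm: a panel drawn 30 mm up the slope is clear of the lip.
- shook: Steel S-hook hanging on the bar: wire 5 mm thick, 109 long, 33 mm wide, 30 g. Origin: middle of the S, 45.5 mm below the bar's axis; the S lies in its xz plane, z up, x along the rail's x. Two half-round bows of 14 mm radius (wire centre) at z = +38 and -38 mm, each with straight legs 16 mm long at x = +-14 mm; the shank runs from x -14, z +22 to x +14, z -22 mm.
- upper_bow (a point): Centre of the upper bow's arc (S-hook z = +38 mm, S-hook's axes). This bow opens downwards; free end at x +14, z +22 mm (far side). It can be gripped from above across its two legs (33 mm along x), the bar passing between the fingers. It comes off the bar when raised 32 mm, then drawn to the robot (-x), the bar leaving under the free end; it goes on by the reverse.
- hook_tip (a point): Free end of the lower bow, which opens upwards, on the robot's side: centre of its rounded end (radius 2.5 mm), at x -14, z -22 mm of the S-hook; S-hook's axes.
- rail: Drying rail, fixed: wooden base 110 mm (x) by 270 mm (y), 16 mm thick, two steel posts 12 mm thick at y = +-120 mm, a bar between them. Origin: centre of the base's underside; x points away from the robot.
- bar (a point): Middle of the rail's round steel bar, on its axis: 8 mm thick, along y from post to post, 260 mm above the rail's origin; rail's axes.
- small1: A smaller painted panel in another bay, 66 x 78 x 8 mm, no hanger. Origin: centre of its underside. To be left alone.
- small2: A smaller painted panel in another bay, 66 x 70 x 8 mm, no hanger. Origin: centre of its underside. To be left alone.
- knife: Yellow and black cutter knife lying on the desk, 142 mm long, 22 mm wide, 16 mm high. Origin: on the desk, near its middle; x towards the blade. To be left alone.
- bowl: Green glass bowl on the desk, 100 mm across, 45 mm high. Origin: centre of its underside. To be left alone.
Things that resemble listed ones, but are neither listed nor needed, are in the scene too. What is shaped like the panel but green or yellow is not meant.

How it is judged:
By the outcome, as a careful person would: the job done as asked, in the order asked, and still so for the second after the job is handed in, with the robot touching nothing.
It also fails if it takes over 72 s, if anything falls off the work surface, if the arm or the gripper's body presses on something with over 40 N, if the wrist force passes 120 N, or if a joint passes its speed limit or range.

### The arm

A 7-joint arm with a two-finger parallel gripper is mounted at the origin on the work surface. World frame = base frame: x ahead of the robot, y to its left, z up, the work surface at z = 0. Lengths are in m, angles in rad, forces in N, time in s.
With the tool pointing down it reaches from about 0.4 to 0.9 m from the base axis. Payload 5.6 kg.
Tool frame: the origin (TCP) lies midway between the tips of the shut fingers; the grasp point (between the pads) lies 19 mm behind it (ctrl.grasp_offset is the distance from the TCP to the grasp point, in m); z points along the fingers, y is the line along which they close (so a half turn about z gives the same grasp; the last joint's range is limited). The gripper opens to 92 mm and grips with 3 to 60 N. Pads are 20 mm wide; open, the fingers measure 128 mm over their backs; the gripper's body (75 mm by 189 mm) begins 69 mm behind the grasp point.
Start: joints at [-1.149, 0.468, -0.012, 1.603, 0.006, 1.071, -0.056], TCP at [0.291, 0.581, 0.215] pointing down, gripper open.
Joint ranges: [-2.53, 2.53], [-0.31, 2.02], [-1.57, 1.55], [0.28, 2.44], [-1.29, 4.43], [0.15, 1.84], [-2.92, 2.92]. Speed limits (rad/s): [2.57, 2.57, 3.14, 3.14, 3.14, 3.14, 3.14].

### API

Orientations are given as a unit quaternion [x, y, z, w].
In Python, from rig import sensors, viewer, finish_job, ctrl gives the robot as it stands.
- The arm moves only by the shell command python3 -m handwheel 'ROWS' [OPENING] [FORCE]. ROWS is JSON, a list that holds one entry, the list of rows, each a list of 6 numbers: the shift along the tool's x, y, z scaled (see below), then the turn, a rotation vector about the tool's x, y, z scaled (see below). In form: [[[dx, dy, dz, ax, ay, az], ...]]. A call has 1 to 20 rows; each row shifts and turns the commanded pose from where the row before left it, along the tool's axes as they then stand; what a row does not reach is not made up. The controller multiplies each number of a shift by 4 cm and each number of a turn by 180 degrees. A row lasts 1/8 s, in which the tool goes at most 62.5 mm and 10.7 degrees, less where a joint would pass 70% of its speed; a pose out of reach is approached as far as the arm can. A call with a number of a shift or a turn outside -1 to 1 is refused whole. A call with a gripper value outside its range is refused whole. OPENING is the closure, from -1 (fully open) to 1 (shut), set as the call begins (- or left out, the last holds). The fingers move at their own pace and stop on an object; FORCE is the grip in N (left out, the last holds). Time passes only in rows, so rows that do not move let the fingers close. It gives the time, the measured TCP pose, the force, the opening and the grip force at its end, in the units of the state.
- sensors.get_obs(): the state, without advancing time (a new reading comes with each control period).
- viewer.grab_frame(name): name is "side" or "top" or "wrist"; returns (picture, depth): 480x640x3 uint8, blue, green, red; 480x640 float32, m along the optical axis (not along the pixel's ray), 0 where there is no reading.
- viewer.calibration(name): a dict with "camera_matrix" (3x3 intrinsics, pixels), "dist" ([k1, k2, p1, p2, k3] as OpenCV has them; the pictures are not rectified), "world_from_camera" (4x4, takes a point from camera to world coordinates); the wrist camera has in their place "hand_eye" (4x4, takes a point from camera to tool coordinates, whose origin is the TCP and whose axes are the flange's). Camera axes: x right, y up, looking along -z (the intrinsics and any distortion apply to the point x, -y, -z); pixel columns grow to the right and rows downward; lengths in m; the calibration is good to about 2 mm. A picture is of the moment at which its call begins: read the wrist's pose just before it. calibration takes no time and is no camera call.
- finish_job(): hands the job in; it is judged then, once.
Trained networks look in the newest picture that a camera, given by its name, has taken for a name from the list of things; names that differ only in an ending like _2 or _b are one class to them, and where a whole thing is asked for, a point or a joint stands for the part that bears it (a point fixed in the world has none). Each returns a list of dicts, best first, with "score" (0 to 1); they miss things now and then, are a little off and sometimes report something else, mostly with a low value. They report only what shows in the picture. A call takes as long as a camera call. They do not tell look-alikes from the thing itself.
- viewer.look_for(camera, query): "bbox" ([left, top, width, height] in pixels, round what is visible of it).
- viewer.trace(camera, query): "pixels" (480x640 bool, what is visible of it) and "bbox" ([left, top, width, height] in pixels, round what is visible of it).
The state is a dict: "time_s": time; "joint_positions": joint angles; "qd": joint speeds; "tau": joint torques, N m; "eef_pos": TCP position; "tool_rot": TCP orientation; "force": force on the tool from outside, world axes, zero at the start; "torque": the same for the moment, N m; "finger_gap": finger opening in m; "finger_force": force on a finger pad.
Only numpy, scipy, OpenCV 4.12 (cv2) and the standard library are available. Lean on these libraries where they do the work, as an engineer would, in place of code of your own. Each camera call takes 0.05 s, during which the arm holds its last target. There are 200 camera calls.

## Working session

There is one attempt and no reset: what is moved stays moved. The work goes in short steps, Python scripts to look and compute and a shell command to move; the robot and the scene stay as the last step left them, time stands still between calls to the robot, and variables do not carry over. Pictures are saved under pics/ and viewed, at most 13 in all, crops included, and the job is handed in when it is done.

```bash
ls; mkdir -p pics
cat > h.py <<'E'
import numpy as np, cv2
from scipy.spatial.transform import Rotation as R
from rig import sensors, viewer, ctrl
def cam(n,o=None):
    c=viewer.calibration(n)
    K=np.array(c["camera_matrix"]);D=np.array(c["dist"],float)
    if n=="wrist":
        o=o or sensors.get_obs();T=np.eye(4);T[:3,:3]=R.from_quat(o["tool_rot"]).as_matrix();T[:3,3]=o["eef_pos"]
        T=T@np.array(c["hand_eye"])
    else: T=np.array(c["world_from_camera"])
    return K,D,T
def pts(n,uv,d,C=None):
    K,D,T=C or cam(n)
    uv=np.asarray(uv,float).reshape(-1,1,2)
    p=cv2.undistortPoints(uv,K,D).reshape(-1,2)
    d=np.asarray(d,float).reshape(-1)
    P=np.c_[p[:,0]*d,-p[:,1]*d,-d]
    return P@T[:3,:3].T+T[:3,3]
def proj(n,P,C=None):
    K,D,T=C or cam(n)
    Q=(np.asarray(P,float).reshape(-1,3)-T[:3,3])@T[:3,:3]
    Q=Q*[1,-1,-1]
    return cv2.projectPoints(Q,np.zeros(3),np.zeros(3),K,D)[0].reshape(-1,2)
def cloud(n,mask,depth,C=None):
    v,u=np.nonzero(mask&(depth>0)); return pts(n,np.c_[u,v],depth[v,u],C)
E
python3 - <<'E'
from h import *
for n in("side","top"):
    im,d=viewer.grab_frame(n); cv2.imwrite(f"pics/{n}0.png",im); np.savez(f"{n}0",im=im,d=d)
    print(n,np.round(cam(n)[2],3).tolist(),cam(n)[0][0,0],cam(n)[1])
    for q in("panel","screw","rack","shook","rail","bar","hook_tip","upper_bow","small1","small2"):
        r=viewer.look_for(n,q); print(q,[(np.round(x["bbox"]).tolist(),round(x["score"],2)) for x in r[:4]])
print(sensors.get_obs())
E
```

```text
pics
side [[-0.982, 0.117, -0.151, 0.438], [-0.19, -0.67, 0.718, 0.558], [-0.017, 0.733, 0.68, 0.699], [0.0, 0.0, 0.0, 1.0]] 493.3928962621148 [0.03978744 0.         0.         0.         0.        ]
panel [([423.0, 346.0, 65.0, 83.0], 0.79), ([412.0, 255.0, 45.0, 55.0], 0.65), ([304.0, 287.0, 53.0, 58.0], 0.63)]
screw [([303.0, 287.0, 57.0, 62.0], 0.98), ([427.0, 347.0, 61.0, 80.0], 0.91), ([414.0, 254.0, 38.0, 54.0], 0.91)]
rack [([261.0, 309.0, 125.0, 165.0], 0.73)]
shook [([340.0, 108.0, 20.0, 51.0], 0.51)]
rail [([294.0, 91.0, 88.0, 199.0], 0.66)]
bar [([293.0, 90.0, 89.0, 198.0], 0.64)]
hook_tip [([340.0, 108.0, 19.0, 48.0], 0.64)]
upper_bow [([346.0, 106.0, 14.0, 50.0], 0.76), ([291.0, 87.0, 91.0, 198.0], 0.47)]
small1 [([295.0, 384.0, 41.0, 59.0], 0.81)]
small2 [([295.0, 384.0, 41.0, 59.0], 0.81)]
top [[-0.051, 0.97, -0.237, 0.288], [-0.999, -0.049, 0.018, 0.012], [0.005, 0.237, 0.971, 1.237], [0.0, 0.0, 0.0, 1.0]] 520.7091008745974 [-0.1034188  0.         0.         0.         0.       ]
panel [([278.0, 239.0, 31.0, 40.0], 0.88), ([256.0, 332.0, 55.0, 41.0], 0.86), ([348.0, 
[... 711 characters left out ...]
rray([-1.14899483,  0.4674924 , -0.01162454,  1.60265291,  0.00599457,
        1.07141475, -0.05628758]), 'qd': array([ 4.09536460e-04,  5.56223828e-05, -7.02963086e-05,  2.06878371e-03,
       -1.38729953e-03,  6.03288988e-05,  1.42344902e-03]), 'tau': array([ 2.95366372e-04, -5.20427227e+01, -1.21821402e-02, -2.44057274e+01,
       -5.66032401e-02,  1.09767081e-02, -1.40438846e-05]), 'eef_pos': array([0.29139506, 0.58105551, 0.21461684]), 'tool_rot': array([2.30333795e-01, 9.73111680e-01, 3.09897155e-05, 1.78035623e-05]), 'force': array([-0.08099089, -0.09487456, -0.3330473 ]), 'torque': array([-0.02522094,  0.01937047,  0.00101592]), 'finger_force': 0.0, 'finger_gap': 0.09137225837915058}
```

View both.

View pics/side0.png

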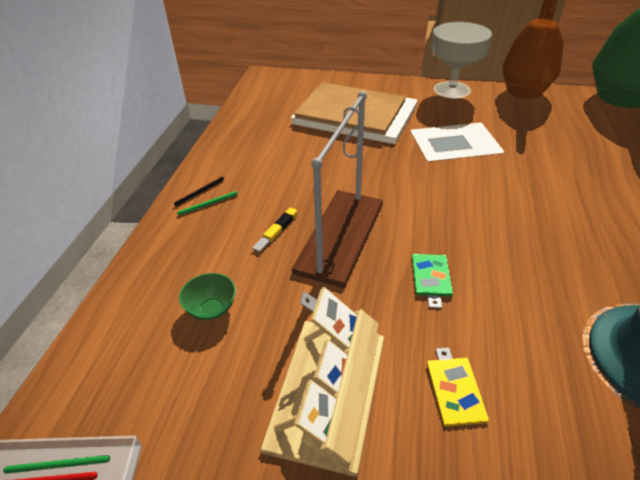

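View pics/top0.png

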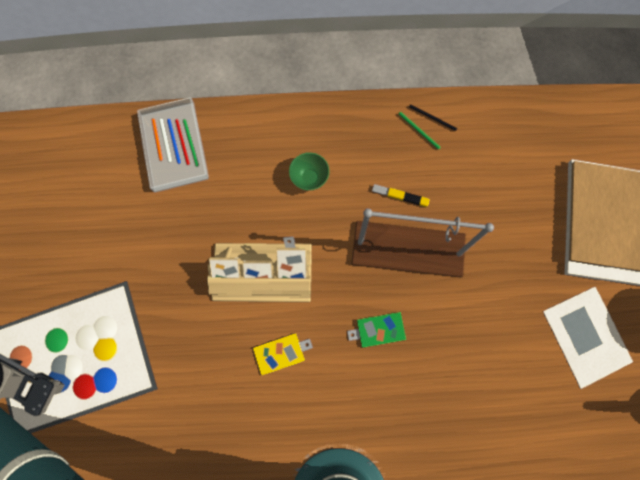

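Run:
```python
from h import *
for n in("side","top"):
    im,d=viewer.grab_frame(n); C=cam(n)
    for q in("rack","rail","shook","panel","bowl","knife"):
        for k,r in enumerate(viewer.trace(n,q)[:2]):
            P=cloud(n,r["pixels"],d,C); print(n,q,r["bbox"],round(r["score"],2),len(P))
            if not len(P): continue
            print("  med",np.median(P,0).round(3),"lo",np.percentile(P,2,axis=0).round(3),"hi",np.percentile(P,98,axis=0).round(3))
            if q in("rack","rail"):
                for lo,hi in((.008,.02),(.245,.29)) if q=="rail" else ((.006,.018),(.02,.3)):
                    S=P[(P[:,2]>lo)&(P[:,2]<hi)]
                    if len(S)>10:
                        b=cv2.minAreaRect((S[:,:2]*1000).astype(np.float32)); print("  z",lo,hi,len(S),np.round(b[0],1),np.round(b[1],1),round(b[2],1),"meanz",S[:,2].mean().round(4))
                        if lo==.245:
                            m=S[:,:2].mean(0);w,V=np.linalg.eigh(np.cov((S[:,:2]-m).T));print("   bar dir",V[:,1],m)
            if q=="shook": print(P[::max(1,len(P)//12)].round(3).tolist())
```

```text
side rack [263.7, 310.2, 120.7, 164.5] 0.93 9924
  med [0.493 0.195 0.014] lo [0.45  0.053 0.008] hi [0.589 0.277 0.07 ]
  z 0.006 0.018 5303 [519.5 159.1] [234.6 141.7] 86.9 meanz 0.0118
  z 0.02 0.3 4470 [517.9 158.2] [235.6 115.4] 86.6 meanz 0.0556
side rack [339.8, 106.6, 21.1, 49.6] 0.31 238
  med [ 0.549 -0.254  0.214] lo [ 0.532 -0.672 -0.   ] hi [ 0.611 -0.25   0.267]
  z 0.02 0.3 232 [ 579.9 -472.5] [ 33.  456.2] 8.6 meanz 0.214
side rail [293.6, 91.0, 89.4, 201.0] 0.62 6352
  med [ 0.558 -0.171  0.016] lo [ 0.497 -0.323  0.004] hi [ 0.621 -0.064  0.263]
  z 0.008 0.02 4431 [ 557.9 -197.3] [273.5 110.9] 80.2 meanz 0.0152
  z 0.245 0.29 532 [ 558.6 -196. ] [253.7  17.3] 80.6 meanz 0.2611
   bar dir [0.16768796 0.98584012] [ 0.56025594 -0.17719516]
side shook [340.0, 110.3, 16.1, 46.2] 0.64 243
  med [ 0.549 -0.254  0.218] lo [ 0.533 -0.618 -0.   ] hi [ 0.604 -0.25   0.267]
[[0.556, -0.257, 0.266], [0.559, -0.255, 0.263], [0.541, -0.252, 0.264], [0.561, -0.255, 0.254], [0.534, -0.251, 0.251], [0.538, -0.253, 0.235], [0.595, -0.61, 0.012], [0.552, -0.253, 0.211], [0.558, -0.257
[... 1559 characters left out ...]
, -0.252, 0.266], [0.546, -0.256, 0.223], [0.6, -0.306, 0.002], [0.555, -0.258, 0.171], [0.532, -0.253, 0.26], [0.551, -0.256, 0.169], [0.549, -0.258, 0.169], [0.541, -0.257, 0.167], [0.534, -0.254, 0.18]]
top panel [349.3, 313.1, 58.7, 34.7] 0.79 1429
  med [ 0.365 -0.115  0.011] lo [ 0.334 -0.17   0.002] hi [ 0.401 -0.049  0.017]
top panel [276.5, 239.0, 31.1, 37.9] 0.74 1020
  med [0.522 0.081 0.096] lo [0.49  0.049 0.059] hi [0.569 0.112 0.127]
top bowl [288.8, 152.4, 42.1, 34.8] 0.62 1190
  med [0.765 0.033 0.021] lo [ 0.711 -0.011  0.003] hi [0.8   0.077 0.049]
top knife [373.4, 185.4, 55.6, 23.6] 0.77 545
  med [ 0.69  -0.193  0.015] lo [ 0.663 -0.254 -0.001] hi [ 0.72  -0.127  0.022]
```

```bash
cat >> h.py <<'E'
def yawtilt(yaw,tilt):
    "tool pose: hook z tilted towards robot by tilt (deg); returns matrix with cols tool x,y,z"
    H=R.from_euler("ZY",[yaw,-tilt],degrees=True).as_matrix()
    return np.c_[H[:,1],H[:,0],-H[:,2]]
def delta(tgt,M):
    "rotate first in place, then shift in new tool axes"
    o=sensors.get_obs();A=R.from_quat(o["tool_rot"]).as_matrix()
    rv=R.from_matrix(A.T@M).as_rotvec()
    d=np.asarray(tgt)-o["eef_pos"]
    print("t",round(o["time_s"],2),"tcp",np.round(o["eef_pos"],4),"F",np.round(o["force"],2),"gap",round(o["finger_gap"],4),round(o["finger_force"],1),"q",np.round(o["joint_positions"],2))
    print(" turn units",np.round(rv/np.pi,4),"|deg|",np.degrees(np.linalg.norm(rv)).round(1)," shift units old axes",np.round(A.T@d/.04,3)," new axes",np.round(M.T@d/.04,3))
RAIL=np.array([.557,-.199,0]);RY=-9.7
RACK=np.array([.518,.157,0]);KY=-3.1
def rk(p): return RACK+R.from_euler("z",KY,degrees=True).apply(p)
def rl(p): return RAIL+R.from_euler("z",RY,degrees=True).apply(p)
E
python3 - <<'E'
from h import *
print(np.round(viewer.calibration("wrist")["hand_eye"],3),np.round(viewer.calibration("wrist")["camera_matrix"],0))
hole=rk([-.04+.7071*.1265,-.076,.04+.7071*.1155]);print(hole)
delta([.48,.083,.32],yawtilt(KY,0))
E
```

```text
[[-0.001  0.963  0.27   0.075]
 [ 1.     0.001 -0.001  0.001]
 [-0.001  0.27  -0.963 -0.171]
 [ 0.     0.     0.     1.   ]] [[398.   0. 317.]
 [  0. 398. 244.]
 [  0.   0.   1.]]
[0.5632658  0.07843712 0.12167005]
t 1.8 tcp [0.2914 0.581  0.2146] F [0.1  0.49 1.04] gap 0.0921 0.0 q [-1.15  0.47 -0.01  1.6   0.01  1.07 -0.06]
 turn units [0.     0.     0.3693] |deg| 66.5  shift units old axes [-9.796 -9.016 -2.635]  new axes [-12.178   5.382  -2.635]
```

```bash
python3 -m handwheel '[[[0,0,-0.25,0,0,0.0528],[0,0,-0.25,0,0,0.0528],[0,0,-0.25,0,0,0.0528],[0,0,-0.25,0,0,0.0528],[0,0,-0.25,0,0,0.0528],[0,0,-0.25,0,0,0.0528],[0,0,-0.2,0,0,0.0528]]]' && python3 -m handwheel '[[[-0.9,0.53,0,0,0,0],[-0.9,0.53,0,0,0,0],[-0.9,0.53,0,0,0,0],[-0.9,0.53,0,0,0,0],[-0.9,0.53,0,0,0,0],[-0.9,0.53,0,0,0,0],[-0.9,0.53,0,0,0,0],[-0.9,0.53,0,0,0,0],[-0.9,0.53,0,0,0,0],[-0.9,0.53,0,0,0,0],[-0.9,0.53,0,0,0,0],[-0.9,0.53,0,0,0,0],[-0.9,0.53,0.4,0,0,0],[0,0,0.5,0,0,0],[0,0,0.5,0,0,0],[0,0,0.3,0,0,0]]]'
python3 - <<'E'
from h import *
delta([.555,.085,.22],yawtilt(KY,0))
C=cam("wrist");im,d=viewer.grab_frame("wrist");cv2.imwrite("pics/w0.png",im);np.savez("w0",im=im,d=d,T=C[2])
hole=rk([-.04+.7071*.1265,-.076,.04+.7071*.1155]);print(proj("wrist",hole,C))
E
```

```text
time_s: 2.68
eef_pos: [0.2913, 0.5811, 0.2831]
tool_rot: [0.728, 0.685, 0.0, -0.0]
force: [0.5, -0.9, 0.2]
finger_gap: 0.0922
finger_force: 0.0
time_s: 4.68
eef_pos: [0.5404, 0.0985, 0.2137]
tool_rot: [0.726, 0.687, -0.0, -0.0]
force: [-0.1, 0.1, 0.5]
finger_gap: 0.092
finger_force: 0.0
t 4.67 tcp [0.5404 0.0985 0.2137] F [-0.1   0.13  0.48] gap 0.092 0.0 q [-0.65  0.31  0.49  1.88 -0.18  0.99 -0.13]
 turn units [-0.0003  0.0001 -0.0004] |deg| 0.1  shift units old axes [-0.316  0.383 -0.157]  new axes [-0.316  0.383 -0.156]
[[349.15053923 273.56388131]]
```

View pics/w0.png

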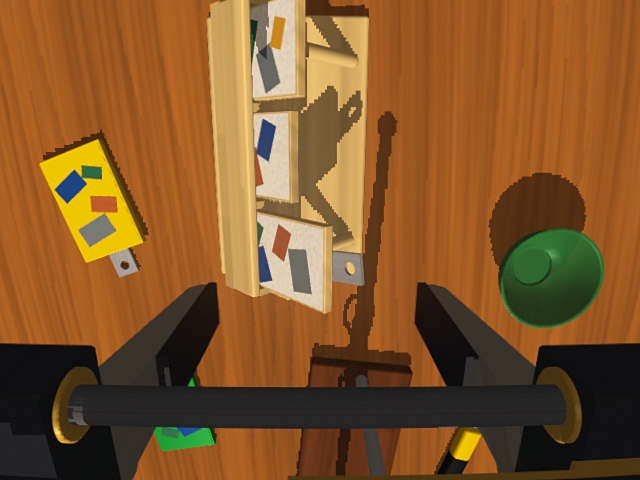

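Run:
```python
from h import *
z=np.load("w0.npz");im,d=z["im"],z["d"];C=(*cam("wrist")[:2],z["T"])
hsv=cv2.cvtColor(im,cv2.COLOR_BGR2HSV)
x0,y0,x1,y1=330,246,368,290
g=(hsv[y0:y1,x0:x1,1]<50).astype(np.uint8)
for r in g: print("".join(".#"[v] for v in r))
m=np.zeros(d.shape,bool);m[y0:y1,x0:x1]=g>0
m=cv2.erode(m.astype(np.uint8),np.ones((3,3)))>0
m[:, :337]=0
P=cloud("wrist",m,d,C);c=np.median(P,0);P=P[np.linalg.norm(P-c,axis=1)<.03];c=P.mean(0)
_,s,V=np.linalg.svd(P-c);n=V[2];print(len(P),"strap centroid",c,"normal",n,"nominal",R.from_euler("z",KY,degrees=True).apply([-.707,0,.707]),"axis",V[0],s)
# panel face
M2=np.zeros_like(m);M2[235:300,270:325]=1
Q=cloud("wrist",M2,d,C);q=np.median(Q,0);Q=Q[np.linalg.norm(Q-q,axis=1)<.06];q=Q.mean(0);n2=np.linalg.svd(Q-q)[2][2];print("face",q,n2)
sub=1-g[:, :]; k,lab,st,ce=cv2.connectedComponentsWithStats(sub.astype(np.uint8),connectivity=4)
print(st.tolist(),(ce+[x0,y0]).round(1).tolist())
for i in range(1,k):
    if 15<st[i,4]<150 and st[i,0]>5:
        uv=ce[i]+[x0,y0];a=pts("wrist",uv,1,C)[0];o=C[2][:3,3];
        print("hole",o+(a-o)*((c-o)@n)/((a-o)@n))
```

```text
......................................
......................................
......................................
......................................
......................................
......................................
...#########..........................
...####################...............
...#############################......
...#############################......
...#############################......
...#############################......
...#############################......
...##########.##################......
...#############################......
...##############################.....
...##############....############.....
...##############......##########.....
...##############......##########.....
...#############........#########.....
...#############.........########.....
...#############.........########.....
...#############.........########.....
...##############........########.....
...#############.........########.....
...##############........########.....
...###############.......########.....
...################.....#########.....
...#####
[... 471 characters left out ...]
...........................
......................................
......................................
......................................
527 strap centroid [0.56320339 0.08302468 0.12269687] normal [ 0.70465889 -0.04148517 -0.70833243] nominal [-0.70596543  0.03823372  0.707     ] axis [0.68951876 0.27554564 0.66980481] [0.17021212 0.14558987 0.01283021]
face [0.52525928 0.07725698 0.09712742] [-0.70985036  0.02543042  0.70389328]
[[2, 6, 32, 33, 812], [0, 0, 38, 44, 765], [13, 13, 1, 1, 1], [16, 16, 9, 13, 92], [13, 28, 1, 1, 1], [25, 31, 1, 1, 1]] [[347.4, 267.8], [349.5, 267.1], [343.0, 259.0], [350.1, 268.0], [343.0, 274.0], [355.0, 277.0]]
hole [0.56394952 0.08314699 0.12343196]
```

```bash
python3 -m handwheel '[[[0,0,-0.8,0,0,0.0183],[0,0,-0.8,0,0,0.0183],[0,0,-0.8,0,0,0]]]' | head -3
python3 - <<'E'
from h import *
delta([.5475,-.255,.31],yawtilt(RY,0))
E
```

```text
time_s: 5.1
eef_pos: [0.5409, 0.0987, 0.3122]
tool_rot: [0.765, 0.644, 0.0, 0.0]
t 5.1 tcp [0.5409 0.0987 0.3122] F [-0.26 -0.25 -0.21] gap 0.0916 0.0 q [-0.7   0.21  0.54  1.76 -0.12  1.19 -0.29]
 turn units [ 0.0003 -0.0001 -0.0003] |deg| 0.1  shift units old axes [-8.686  1.662  0.054]  new axes [-8.688  1.653  0.056]
```

```bash
python3 -m handwheel '[[[-0.87,0.166,0,0,0,0],[-0.87,0.166,0,0,0,0],[-0.87,0.166,0,0,0,0],[-0.87,0.166,0,0,0,0],[-0.87,0.166,0,0,0,0],[-0.87,0.166,0,0,0,0],[-0.87,0.166,0,0,0,0],[-0.87,0.166,0,0,0,0],[-0.87,0.166,0,0,0,0],[-0.87,0.166,0,0,0,0],[0,0,0,0,0,0]]]' | head -3
python3 - <<'E'
from h import *
delta([.5475,-.255,.2315],yawtilt(RY,0))
C=cam("wrist");im,d=viewer.grab_frame("wrist");cv2.imwrite("pics/w1.png",im);np.savez("w1",im=im,d=d,T=C[2])
P=[rl([0,-.057,.26]),rl([.014,-.057,.2525]),rl([-.014,-.057,.2525])];print(proj("wrist",P,C).round())
for k,r in enumerate(viewer.trace("wrist","shook")[:2]):
    P=cloud("wrist",r["pixels"],d,C);P=P[(P[:,2]>.235)&(P[:,2]<.30)]
    b=(P-RAIL)@R.from_euler("z",RY,degrees=True).as_matrix()
    print(r["bbox"],r["score"],len(P),"rail frame lo/hi",np.percentile(b,2,axis=0).round(4),np.percentile(b,98,axis=0).round(4))
    print(b[::max(1,len(b)//12)].round(4).tolist())
E
```

```text
time_s: 6.48
eef_pos: [0.5465, -0.2589, 0.3113]
tool_rot: [0.766, 0.643, -0.0, 0.001]
t 6.47 tcp [ 0.5465 -0.2589  0.3113] F [ 0.02 -0.1  -0.56] gap 0.0919 0.0 q [-0.16  0.35  0.71  1.64 -0.24  1.24  0.43]
 turn units [ 0.0003  0.0006 -0.0018] |deg| 0.3  shift units old axes [0.103 0.007 1.994]  new axes [0.099 0.009 1.994]
[[315. 261.]
 [338. 257.]
 [292. 258.]]
[293.1, 218.1, 55.0, 53.8] 0.87 558 rail frame lo/hi [-0.0133 -0.0595  0.2375] [ 0.0168 -0.0553  0.2697]
[[-0.0115, -0.0555, 0.2371], [-0.0097, -0.0584, 0.2365], [0.0135, -0.0566, 0.249], [0.0141, -0.0555, 0.2587], [-0.011, -0.0563, 0.2615], [0.0121, -0.0562, 0.2638], [0.0086, -0.0561, 0.266], [0.0063, -0.0561, 0.2678], [0.004, -0.0559, 0.2701], [0.0029, -0.0568, 0.269], [0.0034, -0.0572, 0.2695], [0.0068, -0.0579, 0.2695], [-0.0011, -0.0593, 0.2687]]
```

View pics/w1.png

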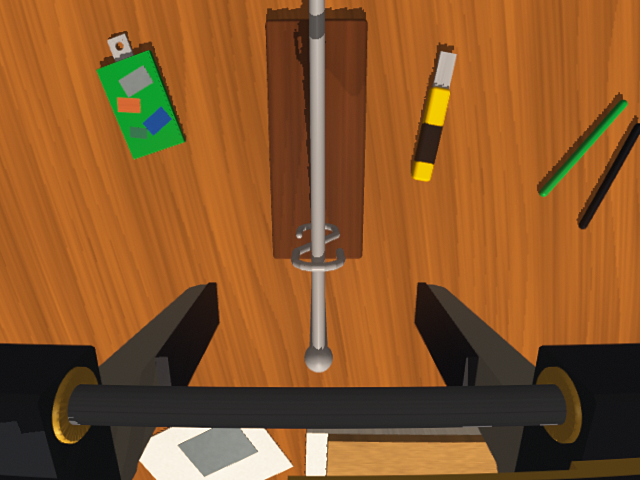

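```bash
sed -i 's/^RAIL=.*RY/RAIL=np.array([.5585,-.199,0]);RY/' h.py; python3 -m handwheel '[[[0.08,0.05,0.5,0,0,-0.0018],[0,0,0.5,0,0,0],[0,0,0.5,0,0,0],[0,0,0.5,0,0,0],[0,0,0,0,0,0]]]' ; python3 -m handwheel '[[[0,0,0,0,0,0],[0,0,0,0,0,0],[0,0,0,0,0,0],[0,0,0,0,0,0],[0,0,0,0,0,0],[0,0,0,0,0,0]]]' 1 30
```

```text
time_s: 7.2
eef_pos: [0.5493, -0.2514, 0.2292]
tool_rot: [0.762, 0.647, -0.001, -0.001]
force: [0.8, 0.3, 1.1]
finger_gap: 0.092
finger_force: 0.0
time_s: 7.95
eef_pos: [0.5498, -0.2529, 0.2306]
tool_rot: [0.763, 0.647, 0.0, 0.0]
force: [-0.4, 0.4, -0.2]
finger_gap: 0.0339
finger_force: 0.0
```

```bash
python3 -m handwheel '[[[0,0,0,0,0,0],[0,0,0,0,0,0],[0,0,0,0,0,0]]]' | tail -5; python3 -m handwheel '[[[0,0,-0.3,0,0,0],[0,0,-0.3,0,0,0],[0,0,-0.3,0,0,0],[0,0,-0.1,0,0,0],[0,0,0,0,0,0]]]'
```

```text
eef_pos: [0.5498, -0.2529, 0.2306]
tool_rot: [0.763, 0.647, -0.0, 0.0]
force: [-0.7, 0.5, 0.2]
finger_gap: 0.0319
finger_force: 30.0
time_s: 8.95
eef_pos: [0.5457, -0.2521, 0.2697]
tool_rot: [0.763, 0.646, -0.002, -0.004]
force: [-9.6, 2.4, -1.0]
finger_gap: 0.0318
finger_force: 30.0
```

```bash
python3 -m handwheel '[[[0,0,0.15,0,0,0],[0,0,0,0,0,0]]]' |sed -n 2,4p; python3 -m handwheel '[[[0,-0.1,0,0,0,0],[0,-0.1,0,0,0,0],[0,0,-0.15,0,0,0],[0,0,0,0,0,0]]]'|sed -n 2,4p
```

```text
eef_pos: [0.5488, -0.2528, 0.2641]
tool_rot: [0.763, 0.646, -0.001, -0.001]
force: [-3.1, -0.7, -4.7]
eef_pos: [0.5426, -0.2518, 0.2717]
tool_rot: [0.763, 0.647, 0.001, 0.001]
force: [-0.4, 0.1, -0.1]
```

Run:
```python
from h import *
C=cam("wrist");o=sensors.get_obs();im,d=viewer.grab_frame("wrist");cv2.imwrite("pics/w2.png",im[150:350,220:420].repeat(3,0).repeat(3,1))
```

```text
(no output)
```

View pics/w2.png

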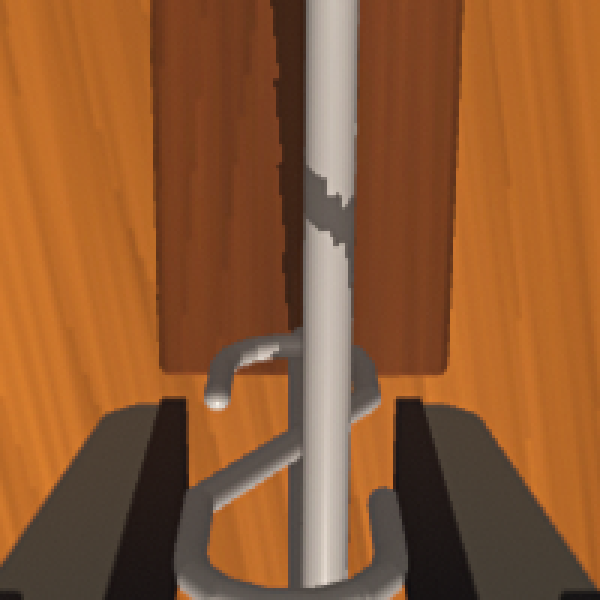

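```bash
python3 -m handwheel '[[[0,-0.15,0,0,0,0],[0,-0.15,0,0,0,0],[0,0,0,0,0,0]]]'|sed -n 2,4p
```

```text
eef_pos: [0.5295, -0.2496, 0.2707]
tool_rot: [0.763, 0.646, 0.0, -0.0]
force: [-0.0, 0.6, 0.4]
```

```bash
python3 -m handwheel '[[[0,-0.4,0,0,0,0],[0,-0.6,0,0,0,0],[0,-0.6,-0.3,0,0,0],[0,-0.4,-0.8,0,0,0],[0,0,-0.8,0,0,0],[0,0,0,0,0,0]]]'|sed -n 2,4p
python3 - <<'E'
from h import *
C=cam("wrist");o=sensors.get_obs();A=R.from_quat(o["tool_rot"]).as_matrix();im,d=viewer.grab_frame("wrist");np.savez("w3",im=im,d=d,T=C[2])
r=viewer.trace("wrist","shook")
m=r[0]["pixels"];print(r[0]["bbox"],r[0]["score"])
P=cloud("wrist",m,d,C);L=(P-o["eef_pos"])@A*1000
L=L[(abs(L[:,1])<20)&(abs(L[:,0])<15)]
for z0 in range(-35,75,5):
    S=L[(L[:,2]>=z0)&(L[:,2]<z0+5)]
    if len(S): print(z0,len(S),"y",S[:,1].min().round(1),S[:,1].max().round(1),"x",np.median(S[:,0]).round(1))
E
```

```text
eef_pos: [0.4513, -0.2371, 0.3487]
tool_rot: [0.763, 0.647, 0.002, 0.002]
force: [-0.2, 0.1, -0.9]
[279.6, 257.4, 78.2, 102.2] 0.63
-35 309 y -13.3 15.9 x -2.2
-30 155 y -14.5 16.8 x -1.8
-25 125 y -14.6 17.0 x -1.8
-20 121 y -14.8 17.0 x -1.8
-15 116 y -14.8 16.9 x -1.7
-10 107 y -14.8 16.9 x -1.9
-5 89 y -13.2 -5.6 x -2.2
0 80 y -9.4 -2.4 x -2.3
5 80 y -6.3 0.9 x -2.1
10 74 y -2.5 4.4 x -2.6
15 70 y 0.4 7.1 x -2.2
20 57 y 2.9 10.4 x -2.2
25 57 y 7.2 13.2 x -2.2
30 60 y -13.4 16.8 x -2.7
35 103 y -14.8 17.7 x -2.1
40 48 y -14.7 17.5 x -1.5
45 51 y -14.9 17.8 x -1.6
50 46 y -14.5 16.3 x -1.5
55 76 y -13.0 15.2 x -2.2
60 181 y -9.6 13.7 x -2.8
65 57 y -5.4 8.9 x -2.3
```

```bash
cat >> h.py <<'E'
TIP=np.array([-3,-14,37.5])/1000
HOLE=np.array([.564,.083,.1223])
def tipgoal(a,b,c=0,tilt=45):
    "a up the slope, b out of the front, c along y (mm); delta to reach"
    M=yawtilt(KY,45);t=HOLE+M@[c/1000,a/1000,-b/1000]
    M=yawtilt(KY,tilt);g=t-M@TIP;print("goal tcp",g.round(4));delta(g,M)
    o=sensors.get_obs();tw=o["eef_pos"]+R.from_quat(o["tool_rot"]).apply(TIP)-HOLE
    s=yawtilt(KY,45).T@tw*1000;print(" tip now a,b,c",s[1].round(1),-s[2].round(1),s[0].round(1))
E
python3 -c "
from h import *
tipgoal(50,-10)"
```

```text
goal tcp [0.5899 0.0846 0.187 ]
t 10.97 tcp [ 0.4504 -0.2362  0.3461] F [ 0.28  0.26 -0.63] gap 0.0316 30.0 q [-0.26  0.11  0.74  1.81 -0.08  1.25  0.34]
 turn units [-0.2498  0.0136 -0.0334] |deg| 45.4  shift units old axes [8.481 2.129 3.983]  new axes [ 8.198 -0.656  4.969]
 tip now a,b,c 53.6 209.8 -326.3
```

```bash
python3 -m handwheel '[[[0,0,0,-0.05,0.0027,-0.0067],[0,0,0,-0.05,0.0027,-0.0067],[0,0,0,-0.05,0.0027,-0.0067],[0,0,0,-0.05,0.0027,-0.0067],[0,0,0,-0.05,0.0027,-0.0067],[0.5,0,0,0,0,0],[0.7,0,0,0,0,0],[0.7,0,0,0,0,0],[0.7,0,0,0,0,0],[0.7,0,0,0,0,0],[0.7,0,0,0,0,0],[0.7,0,0,0,0,0],[0.7,0,0,0,0,0],[0.7,0,0,0,0,0],[0.7,0,0,0,0,0],[0.7,0,0,0,0,0],[0.7,0,0,0,0,0],[0,0,0,0,0,0]]]'|sed -n 1,4p
python3 -c "
from h import *
tipgoal(50,-10)"
```

```text
time_s: 13.22
eef_pos: [0.4833, 0.093, 0.3413]
tool_rot: [0.678, 0.646, 0.248, 0.249]
force: [-0.0, -0.1, -0.5]
goal tcp [0.5899 0.0846 0.187 ]
t 13.22 tcp [0.4833 0.093  0.3413] F [-0.03 -0.08 -0.53] gap 0.0317 30.0 q [ 0.46 -0.3  -0.73  2.28  0.07  0.4  -0.42]
 turn units [-0.0214 -0.0058 -0.0007] |deg| 4.0  shift units old axes [-0.153 -0.526  4.661]  new axes [-0.067 -0.837  4.617]
 tip now a,b,c 81.0 175.7 3.4
```

```bash
python3 -m handwheel '[[[-0.07,0,0.4,0,0,0],[0,0,0.6,-0.0107,-0.0029,0],[0,0,0.6,-0.0107,-0.0029,0],[0,0,0.6,0,0,0],[0,0,0.6,0,0,0],[0,0,0.6,0,0,0],[0,0,0.6,0,0,0],[0,0,0.4,0,0,0],[0,0,0.2,0,0,0],[0,0,0,0,0,0]]]'|sed -n 1,4p
python3 -c "
from h import *
tipgoal(50,-10)"
```

```text
time_s: 14.48
eef_pos: [0.5432, 0.0678, 0.2748]
tool_rot: [0.672, 0.636, 0.261, 0.274]
force: [0.0, -0.6, -0.0]
goal tcp [0.5899 0.0846 0.187 ]
t 14.47 tcp [0.5432 0.0678 0.2748] F [ 0.03 -0.61 -0.04] gap 0.0318 30.0 q [ 1.36 -0.08 -1.57  2.31  0.96  0.15 -1.2 ]
 turn units [-0.0026 -0.0004 -0.0008] |deg| 0.5  shift units old axes [ 0.477 -0.725  2.369]  new axes [ 0.482 -0.744  2.362]
 tip now a,b,c 79.4 84.6 -19.2
```

```bash
python3 -m handwheel '[[[0,0,0,0.0417,0,0],[0,0,0,0.0417,0,0],[0,0,0,0,0,0]]]'|sed -n 1,4p
python3 -c "
from h import *
tipgoal(50,-10,0,30)"
```

```text
time_s: 14.85
eef_pos: [0.5456, 0.0694, 0.276]
tool_rot: [0.703, 0.663, 0.181, 0.184]
force: [-0.5, -0.5, 0.1]
goal tcp [0.5999 0.0841 0.1901]
t 14.85 tcp [0.5456 0.0694 0.276 ] F [-0.54 -0.46  0.12] gap 0.0314 30.0 q [ 1.09  0.27 -1.49  2.12  0.8   0.64 -0.96]
 turn units [-0.0007 -0.0029 -0.0019] |deg| 0.6  shift units old axes [0.417 0.085 2.533]  new axes [0.44  0.082 2.529]
 tip now a,b,c 72.9 88.6 -17.2
```

```bash
python3 -m handwheel '[[[0.2,0,0.2,0,0,0],[0.2,0,0.4,0,0,0],[0,0,0.4,0,0,0],[0,0.08,0.4,0,0,0],[0,0,0.4,0,0,0],[0,0,0.3,0,0,0],[0,0,0.3,0,0,0],[0,0,0.1,0,0,0],[0,0,0,0,0,0]]]'|sed -n 1,4p
python3 -c "
from h import *
tipgoal(20,-10,0,30)"
```

```text
time_s: 15.98
eef_pos: [0.5967, 0.0817, 0.1914]
tool_rot: [0.702, 0.664, 0.179, 0.187]
force: [-0.2, -0.8, -0.2]
goal tcp [0.5787 0.0852 0.1688]
t 15.97 tcp [0.5967 0.0817 0.1914] F [-0.22 -0.81 -0.16] gap 0.0318 30.0 q [ 0.63  0.43 -1.07  2.11  1.17  0.6  -1.3 ]
 turn units [-0.0003 -0.0006 -0.0004] |deg| 0.1  shift units old axes [ 0.062 -0.674  0.261]  new axes [ 0.063 -0.674  0.261]
 tip now a,b,c 48.7 -6.9 -2.4
```

Joints relaxed. Check with a picture before going in, after moving to a=20.

```bash
python3 -m handwheel '[[[0.06,-0.2,0.14,0,0,0],[0,-0.24,0.06,0,0,0],[0,-0.23,0.06,0,0,0],[0,0,0,0,0,0]]]'|sed -n 1,4p
python3 - <<'E'
from h import *
tipgoal(0,-10,0,30)
C=cam("wrist");im,d=viewer.grab_frame("wrist");np.savez("w4",im=im,d=d,T=C[2])
o=sensors.get_obs();t=o["eef_pos"]+R.from_quat(o["tool_rot"]).apply(TIP);uv=proj("wrist",[t,HOLE],C);print(uv)
u,v=uv.mean(0).astype(int);u0,v0=max(0,u-90),max(0,v-70)
a=im[v0:v0+140,u0:u0+180].repeat(4,0).repeat(4,1).copy();print(u0,v0)
cv2.imwrite("pics/w4.png",a)
E
```

```text
time_s: 16.48
eef_pos: [0.5785, 0.085, 0.168]
tool_rot: [0.702, 0.664, 0.178, 0.186]
force: [-0.5, 0.8, -0.3]
goal tcp [0.5646 0.086  0.1547]
t 16.48 tcp [0.5785 0.085  0.168 ] F [-0.48  0.77 -0.27] gap 0.0313 30.0 q [ 0.58  0.43 -1.03  2.16  1.25  0.57 -1.41]
 turn units [-0.0009 -0.0005 -0.0003] |deg| 0.2  shift units old axes [ 0.004 -0.468  0.115]  new axes [ 0.004 -0.468  0.114]
 tip now a,b,c 19.2 -10.4 -0.1
[[290.57214943 280.59649821]
 [249.58663487 283.90724608]]
180 212
```

View pics/w4.png

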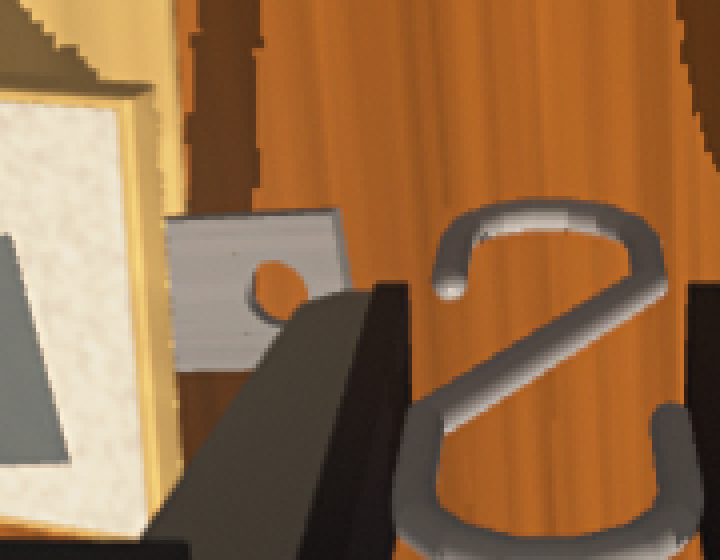

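Run:
```python
from h import *
z=np.load("w4.npz");d=z["d"];C=(*cam("wrist")[:2],z["T"]);o=sensors.get_obs();A=R.from_quat(o["tool_rot"]).as_matrix()
M=yawtilt(KY,45)
for v in range(276,288,1):
    row=[]
    for u in range(287,297):
        if d[v,u]<.27 and d[v,u]>0:
            L=(pts("wrist",[u,v],d[v,u],C)[0]-o["eef_pos"])@A*1000; row.append((u,*L.round(1)))
    if row: r=np.array(row);print(v,len(r),r[:,0].min(),r[:,0].max(),r[:,1:].mean(0).round(1))
# strap plane now
im=z["im"];hsv=cv2.cvtColor(im,cv2.COLOR_BGR2HSV);m=np.zeros(d.shape,bool);m[266:284,226:264]=hsv[266:284,226:264,1]<50
P=cloud("wrist",m,d,C);P=P[abs(P[:,2]-.122)<.02];c=P.mean(0);n=M[:,2]
a=pts("wrist",[249.5,285],1,C)[0];oo=C[2][:3,3];h=oo+(a-oo)*((c-oo)@n)/((a-oo)@n)
print(len(P),"hole front",h,"in a,b,c vs HOLE",((h-HOLE)@M*1000).round(1)[[1,2,0]])
```

```text
276 8 289.0 296.0 [ -2.  -13.2  42. ]
277 8 289.0 296.0 [ -2.  -13.1  40.4]
278 9 288.0 296.0 [ -2.1 -13.3  39.3]
279 9 288.0 296.0 [ -2.1 -13.2  37.8]
280 9 288.0 296.0 [ -2.6 -13.2  37.4]
281 9 288.0 296.0 [ -3.  -13.2  36.9]
282 9 288.0 296.0 [ -3.6 -13.2  36.9]
283 9 288.0 296.0 [ -4.1 -13.2  36.7]
284 8 288.0 295.0 [ -4.5 -13.4  36.2]
285 6 289.0 294.0 [ -5.1 -13.4  36.2]
286 4 290.0 293.0 [ -6.1 -13.6  37.2]
603 hole front [0.56359165 0.08276323 0.12318039] in a,b,c vs HOLE [ 0.3 -0.9 -0.3]
```

```bash
sed -i 's/^TIP=.*/TIP=np.array([-4.2,-13.5,38.5])\/1000/; s/^HOLE=.*/HOLE=np.array([.5642,.0827,.1224])/' h.py
python3 -c "
from h import *
tipgoal(0,-10,0,30)"
```

```text
goal tcp [0.5639 0.0869 0.1554]
t 16.52 tcp [0.5792 0.0851 0.1684] F [0.43 0.24 0.57] gap 0.0317 30.0 q [ 0.58  0.43 -1.03  2.16  1.25  0.57 -1.41]
 turn units [-0.0007 -0.0006 -0.0005] |deg| 0.2  shift units old axes [ 0.024 -0.494  0.092]  new axes [ 0.025 -0.494  0.091]
 tip now a,b,c 19.9 -11.6 -0.9
```

```bash
python3 -m handwheel '[[[0.025,-0.12,0.03,0,0,0],[0,-0.12,0.02,0,0,0],[0,-0.13,0.02,0,0,0],[0,-0.12,0.02,0,0,0],[0,0,0,0,0,0],[0,0,0,0,0,0]]]'|sed -n 1,4p
python3 -c "
from h import *
tipgoal(0,0,0,30)"
```

```text
time_s: 17.27
eef_pos: [0.5645, 0.087, 0.1557]
tool_rot: [0.702, 0.664, 0.178, 0.186]
force: [0.8, -0.6, -0.3]
goal tcp [0.5569 0.0873 0.1625]
t 17.27 tcp [0.5645 0.087  0.1557] F [ 0.85 -0.59 -0.32] gap 0.0315 30.0 q [ 0.56  0.43 -1.01  2.2   1.31  0.56 -1.49]
 turn units [-0.0006 -0.0006 -0.0007] |deg| 0.2  shift units old axes [-0.003 -0.08  -0.242]  new axes [-0.003 -0.079 -0.242]
 tip now a,b,c 0.5 -10.1 0.2
```

```bash
python3 -m handwheel '[[[0,-0.023,-0.06,0,0,0],[0,-0.016,-0.06,0,0,0],[0,-0.016,-0.06,0,0,0],[0,-0.016,-0.06,0,0,0],[0,0,0,0,0,0]]]'|sed -n 1,4p
python3 -m handwheel '[[[0,-0.016,-0.06,0,0,0],[0,-0.016,-0.06,0,0,0],[0,0,0,0,0,0]]]'|sed -n 1,4p
python3 - <<'E'
from h import *
tipgoal(0,8,0,30)
C=cam("wrist");im,d=viewer.grab_frame("wrist");np.savez("w5",im=im,d=d,T=C[2])
uv=proj("wrist",[HOLE],C)[0];u0,v0=uv.astype(int)-[60,60];print(u0,v0)
cv2.imwrite("pics/w5.png",im[v0:v0+120,u0:u0+160].repeat(4,0).repeat(4,1))
E
```

```text
time_s: 17.9
eef_pos: [0.557, 0.0873, 0.1627]
tool_rot: [0.702, 0.664, 0.178, 0.186]
force: [0.7, -0.1, -0.7]
time_s: 18.27
eef_pos: [0.5535, 0.0875, 0.1662]
tool_rot: [0.702, 0.664, 0.178, 0.186]
force: [-0.2, 0.5, -0.1]
goal tcp [0.5512 0.0876 0.1681]
t 18.27 tcp [0.5535 0.0875 0.1662] F [-0.16  0.55 -0.13] gap 0.0316 30.0 q [ 0.59  0.39 -1.04  2.21  1.26  0.55 -1.45]
 turn units [-0.0006 -0.0006 -0.0006] |deg| 0.2  shift units old axes [-0.001 -0.024 -0.072]  new axes [-0.001 -0.024 -0.072]
 tip now a,b,c 0.1 5.0 0.1
232 219
```

View pics/w5.png

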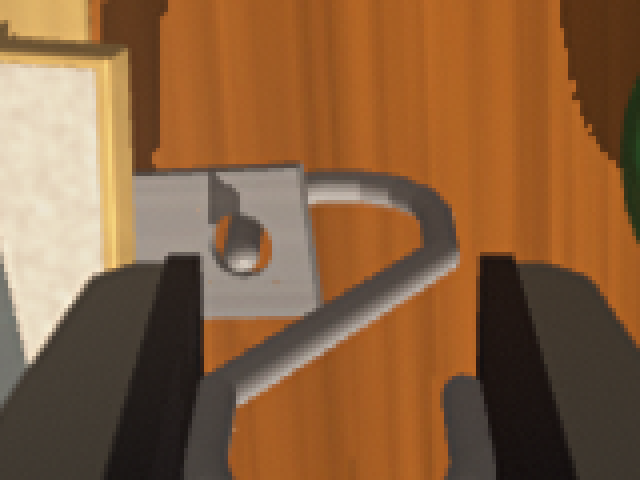

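```bash
python3 -m handwheel '[[[0,-0.016,-0.06,0,0,0],[0,-0.016,-0.06,0,0,0],[0,-0.016,-0.06,0,0,0],[0,-0.016,-0.06,0,0,0],[0,0,0,0,0,0]]]'|sed -n 1,4p
python3 - <<'E'
from h import *
tipgoal(0,22,0,15)
tipgoal(0,16,0,30)
E
```

```text
time_s: 18.95
eef_pos: [0.5466, 0.0879, 0.1733]
tool_rot: [0.702, 0.664, 0.178, 0.187]
force: [0.2, 0.4, 0.3]
goal tcp [0.552  0.0876 0.1786]
t 18.95 tcp [0.5466 0.0879 0.1733] F [0.25 0.43 0.33] gap 0.0317 30.0 q [ 0.61  0.37 -1.07  2.22  1.22  0.55 -1.43]
 turn units [ 0.0828 -0.0006 -0.0006] |deg| 14.9  shift units old axes [ 0.001  0.182 -0.049]  new axes [ 0.     0.163 -0.094]
 tip now a,b,c 0.3 14.9 0.1
goal tcp [0.5456 0.0879 0.1738]
t 18.95 tcp [0.5466 0.0879 0.1733] F [0.25 0.43 0.33] gap 0.0317 30.0 q [ 0.61  0.37 -1.07  2.22  1.22  0.55 -1.43]
 turn units [-0.0005 -0.0006 -0.0006] |deg| 0.2  shift units old axes [ 0.    -0.017 -0.024]  new axes [ 0.    -0.017 -0.024]
 tip now a,b,c 0.3 14.9 0.1
```

Run:
```python
from h import *
tipgoal(12,21,0,15)
```

```text
goal tcp [0.5611 0.0871 0.1864]
t 18.95 tcp [0.5466 0.0879 0.1733] F [0.25 0.43 0.33] gap 0.0317 30.0 q [ 0.61  0.37 -1.07  2.22  1.22  0.55 -1.43]
 turn units [ 0.0828 -0.0006 -0.0006] |deg| 14.9  shift units old axes [ 0.001  0.478 -0.103]  new axes [ 0.     0.435 -0.222]
 tip now a,b,c 0.3 14.9 0.1
```

```bash
python3 -m handwheel '[[[0,0.06,-0.02,0.0104,0,0],[0,0.06,-0.02,0.0104,0,0],[0,0.06,-0.02,0.0104,0,0],[0,0.06,-0.02,0.0104,0,0],[0,0.056,-0.02,0.0104,0,0],[0,0.056,-0.02,0.0104,0,0],[0,0.056,-0.02,0.0104,0,0],[0,0.056,-0.02,0.0104,0,0],[0,0,0,0,0,0]]]'|sed -n 1,4p
python3 - <<'E'
from h import *
tipgoal(12,21,0,15)
tipgoal(32,21,-2,15)
E
```

```text
time_s: 20.08
eef_pos: [0.5613, 0.087, 0.1859]
tool_rot: [0.721, 0.681, 0.09, 0.093]
force: [-0.2, 0.5, -1.5]
goal tcp [0.5611 0.0871 0.1864]
t 20.07 tcp [0.5613 0.087  0.1859] F [-0.22  0.49 -1.49] gap 0.0319 30.0 q [ 0.69  0.54 -1.19  1.98  0.85  0.87 -0.99]
 turn units [-0.0007 -0.001  -0.0008] |deg| 0.3  shift units old axes [ 0.002  0.    -0.012]  new axes [ 0.002  0.    -0.012]
 tip now a,b,c 11.7 20.6 0.1
goal tcp [0.5752 0.0843 0.2006]
t 20.07 tcp [0.5613 0.087  0.1859] F [-0.22  0.49 -1.49] gap 0.0319 30.0 q [ 0.69  0.54 -1.19  1.98  0.85  0.87 -0.99]
 turn units [-0.0007 -0.001  -0.0008] |deg| 0.3  shift units old axes [-0.046  0.433 -0.264]  new axes [-0.048  0.433 -0.262]
 tip now a,b,c 11.7 20.6 0.1
```

Fz −1.5 N: the panel's weight is coming onto the hook. Draw it 20 mm up the slope.

```bash
python3 -m handwheel '[[[-0.006,0.054,-0.032,0,0,0],[-0.006,0.054,-0.032,0,0,0],[-0.006,0.054,-0.032,0,0,0],[-0.006,0.054,-0.032,0,0,0],[-0.006,0.054,-0.032,0,0,0],[-0.006,0.054,-0.032,0,0,0],[-0.006,0.054,-0.032,0,0,0],[-0.006,0.054,-0.032,0,0,0],[0,0,0,0,0,0]]]'|sed -n 1,4p
python3 - <<'E'
from h import *
tipgoal(57,21,-3,15)
C=cam("side");im,d=viewer.grab_frame("side");cv2.imwrite("pics/s6.png",im[150:400,230:430].repeat(3,0).repeat(3,1)[:600])
im2=im[220:400,240:420];cv2.imwrite("pics/s6.png",im2.repeat(3,0).repeat(3,1))
E
```

```text
time_s: 21.2
eef_pos: [0.5752, 0.0843, 0.2008]
tool_rot: [0.72, 0.681, 0.09, 0.093]
force: [-0.3, 0.2, -1.6]
goal tcp [0.5928 0.0824 0.2182]
t 21.2 tcp [0.5752 0.0843 0.2008] F [-0.32  0.16 -1.63] gap 0.0313 30.0 q [ 0.69  0.55 -1.2   1.94  0.83  0.9  -0.96]
 turn units [-0.0004 -0.0008 -0.0005] |deg| 0.2  shift units old axes [-0.024  0.538 -0.308]  new axes [-0.026  0.538 -0.307]
 tip now a,b,c 32.2 21.2 -1.8
```

View pics/s6.png

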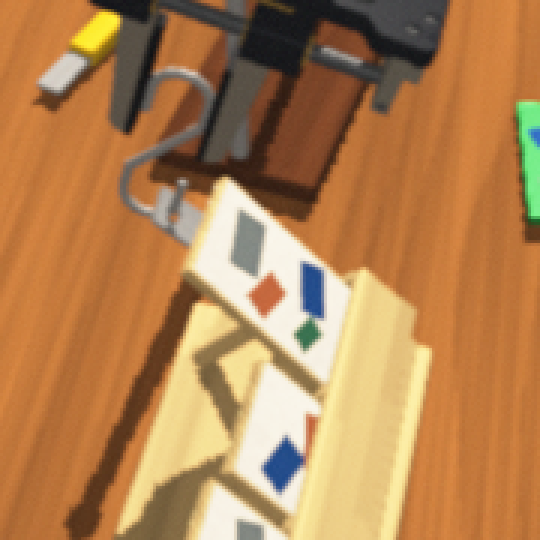

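```bash
python3 -m handwheel '[[[-0.003,0.054,-0.031,0,0,0],[-0.003,0.054,-0.031,0,0,0],[-0.003,0.054,-0.031,0,0,0],[-0.003,0.054,-0.031,0,0,0],[-0.003,0.054,-0.031,0,0,0],[-0.003,0.054,-0.031,0,0,0],[-0.003,0.054,-0.031,0,0,0],[-0.003,0.054,-0.031,0,0,0],[-0.003,0.054,-0.031,0,0,0],[0,0.05,-0.031,0,0,0],[0,0,0,0,0,0]]]'|sed -n 1,4p
python3 - <<'E'
from h import *
o=sensors.get_obs();delta(o["eef_pos"]+[-.08,0.005,.038],yawtilt(KY,0))
E
```

```text
time_s: 22.62
eef_pos: [0.5926, 0.0823, 0.2183]
tool_rot: [0.72, 0.681, 0.09, 0.093]
force: [-0.2, 0.7, -0.6]
t 22.62 tcp [0.5926 0.0823 0.2183] F [-0.24  0.7  -0.57] gap 0.0317 30.0 q [ 0.69  0.56 -1.21  1.89  0.81  0.94 -0.92]
 turn units [ 0.0829 -0.0009 -0.0004] |deg| 14.9  shift units old axes [ 0.018 -1.692 -1.434]  new axes [ 0.017 -2.004 -0.95 ]
```

```bash
python3 -m handwheel '[[[0,-0.032,-0.065,0.003,0,0],[0,-0.032,-0.065,0.003,0,0],[0,-0.032,-0.065,0.003,0,0],[0,-0.032,-0.065,0.003,0,0],[0,-0.032,-0.065,0.003,0,0],[0,-0.032,-0.065,0.003,0,0],[0,-0.032,-0.065,0.003,0,0],[0,-0.032,-0.065,0.003,0,0],[0,-0.032,-0.065,0.003,0,0],[0,-0.032,-0.065,0.003,0,0],[0,-0.032,-0.065,0.003,0,0],[0,-0.032,-0.065,0.003,0,0],[0,-0.032,-0.065,0.003,0,0],[0,-0.032,-0.065,0.003,0,0],[0,0,0,0,0,0]]]'|sed -n 1,4p
python3 - <<'E'
from h import *
o=sensors.get_obs();delta(o["eef_pos"]+[-.04,0.002,.015],yawtilt(KY,0))
im,d=viewer.grab_frame("side");cv2.imwrite("pics/s7.png",im[200:400,240:440].repeat(3,0).repeat(3,1))
E
```

```text
time_s: 24.5
eef_pos: [0.5679, 0.0836, 0.2504]
tool_rot: [0.725, 0.686, 0.045, 0.046]
force: [-0.2, 0.5, -0.6]
t 24.5 tcp [0.5679 0.0836 0.2504] F [-0.23  0.5  -0.57] gap 0.0315 30.0 q [ 0.72  0.57 -1.27  1.8   0.68  1.12 -0.82]
 turn units [ 0.0409 -0.0009 -0.0003] |deg| 7.4  shift units old axes [-0.004 -0.945 -0.5  ]  new axes [-0.004 -1.001 -0.375]
```

View pics/s7.png

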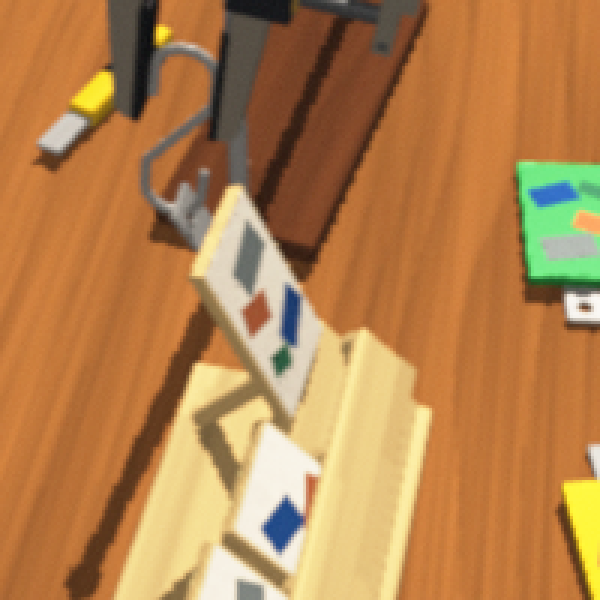

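```bash
python3 -m handwheel '[[[0,-0.06,-0.035,0.0027,0,0],[0,-0.06,-0.035,0.0027,0,0],[0,-0.06,-0.035,0.0027,0,0],[0,-0.06,-0.035,0.0027,0,0],[0,-0.06,-0.035,0.0027,0,0],[0,-0.06,-0.035,0.0027,0,0],[0,-0.06,-0.035,0.0027,0,0],[0,-0.06,-0.03,0.0027,0,0],[0,-0.06,-0.03,0.0027,0,0],[0,-0.06,-0.03,0.0027,0,0],[0,-0.06,-0.03,0.0027,0,0],[0,-0.06,-0.03,0.0027,0,0],[0,-0.06,-0.03,0.0027,0,0],[0,-0.05,-0.03,0.0027,0,0],[0,-0.03,-0.03,0.0027,0,0],[0,0,-0.03,0,0,0],[0,0,0,0,0,0]]]'|sed -n 1,4p
python3 -m handwheel '[[[0,0,-0.1,0,0,0],[0,0,-0.15,0,0,0],[0,0,-0.2,0,0,0],[0,0,-0.2,0,0,0],[0,0,-0.2,0,0,0],[0,0,-0.2,0,0,0],[0,0,-0.2,0,0,0],[0,0,-0.2,0,0,0],[0,0,-0.2,0,0,0],[0,0,-0.2,0,0,0],[0,0,-0.2,0,0,0],[0,0,-0.15,0,0,0],[0,0,-0.05,0,0,0],[0,0,0,0,0,0]]]'|sed -n 1,4p
python3 - <<'E'
from h import *
delta(rl([-.09,0,.33]),yawtilt(RY,0))
im,d=viewer.grab_frame("side");cv2.imwrite("pics/s8.png",im[120:420,230:430].repeat(2,0).repeat(2,1))
E
```

```text
time_s: 26.68
eef_pos: [0.5321, 0.0855, 0.2684]
tool_rot: [0.726, 0.687, 0.001, -0.001]
force: [0.0, 0.2, -2.1]
time_s: 28.42
eef_pos: [0.532, 0.0851, 0.3583]
tool_rot: [0.726, 0.687, 0.001, -0.001]
force: [-0.3, 0.7, -2.0]
t 28.43 tcp [0.532  0.0851 0.3583] F [-0.29  0.72 -2.01] gap 0.0318 30.0 q [ 0.78  0.51 -1.38  1.64  0.5   1.42 -0.71]
 turn units [ 0.0002 -0.0008  0.0364] |deg| 6.6  shift units old axes [-6.801 -1.183  0.688]  new axes [-6.89  -0.399  0.707]
```

View pics/s8.png

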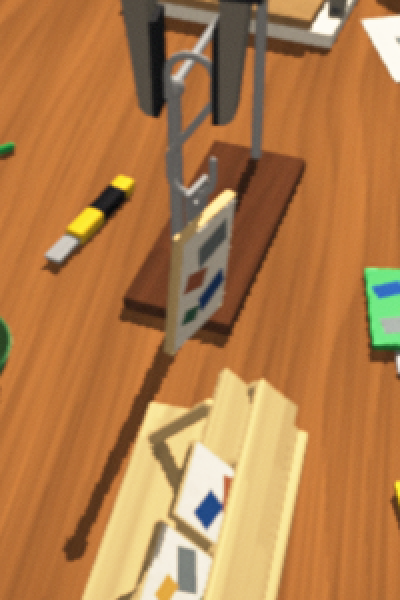

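```bash
python3 -m handwheel '[[[-0.1,-0.042,0,0,0,0.006],[-0.2,-0.042,0,0,0,0.006],[-0.3,-0.042,0,0,0,0.006],[-0.43,-0.042,0,0,0,0.006],[-0.43,-0.042,0,0,0,0.006],[-0.43,-0.042,0,0,0,0.006],[-0.43,-0.04,0,0,0,0],[-0.43,-0.04,0,0,0,0],[-0.43,-0.04,0,0,0,0],[-0.43,-0.04,0,0,0,0],[-0.43,-0.03,0,0,0,0],[-0.43,-0.03,0,0,0,0],[-0.43,-0.03,0,0,0,0],[-0.43,-0.02,0,0,0,0],[-0.43,-0.02,0,0,0,0],[-0.43,0,0,0,0,0],[-0.3,0,0,0,0,0],[-0.2,0,0,0,0,0],[-0.1,0,0,0,0,0],[0,0,0,0,0,0]]]'|sed -n 1,4p
python3 - <<'E'
from h import *
tgt=rl([0,0,0]);
delta(rl([-.06,0,.28]),yawtilt(RY,0))
C=cam("wrist");o=sensors.get_obs();A=R.from_quat(o["tool_rot"]).as_matrix();im,d=viewer.grab_frame("wrist");np.savez("w9",im=im,d=d,T=C[2])
r=viewer.trace("wrist","shook")
if r:
    m=r[0]["pixels"];P=cloud("wrist",m,d,C);L=(P-o["eef_pos"])@A*1000
    L=L[(abs(L[:,1])<20)&(abs(L[:,0])<15)];print(r[0]["bbox"],r[0]["score"])
    for z0 in range(-35,75,5):
        S=L[(L[:,2]>=z0)&(L[:,2]<z0+5)]
        if len(S): print(z0,len(S),"y",S[:,1].min().round(1),S[:,1].max().round(1),"x",np.median(S[:,0]).round(1))
# bar
Q=cloud("wrist",np.ones(d.shape,bool),d,C);b=(Q-RAIL)@R.from_euler("z",RY,degrees=True).as_matrix()
S=b[(abs(b[:,0])<.02)&(abs(b[:,1])<.1)&(b[:,2]>.24)&(b[:,2]<.28)];print(len(S),"bar rail x",np.percentile(S[:,0],[2,50,98]),"top z",np.percentile(S[:,2],[50,98]))
E
```

```text
time_s: 30.98
eef_pos: [0.4692, -0.18, 0.3576]
tool_rot: [0.764, 0.645, 0.001, -0.001]
force: [1.2, 0.5, -1.4]
t 30.98 tcp [ 0.4692 -0.18    0.3576] F [ 1.18  0.48 -1.44] gap 0.0315 30.0 q [ 1.42  0.49 -1.5   1.71  0.49  1.41 -0.32]
 turn units [ 0.0002 -0.0009  0.0005] |deg| 0.2  shift units old axes [-0.099  0.78   1.939]  new axes [-0.092  0.781  1.939]
[280.8, 257.7, 72.1, 103.8] 0.72
-35 318 y -13.3 15.6 x -2.1
-30 155 y -14.4 16.8 x -1.8
-25 119 y -14.7 17.0 x -1.7
-20 110 y -14.6 16.9 x -1.8
-15 106 y -14.6 16.7 x -1.7
-10 99 y -14.7 16.5 x -1.8
-5 94 y -12.4 -5.6 x -2.3
0 85 y -10.3 -2.4 x -2.4
5 76 y -5.8 0.9 x -2.2
10 75 y -3.0 3.9 x -2.4
15 69 y 0.9 7.6 x -2.3
20 58 y 4.5 10.9 x -2.2
25 58 y 6.7 13.8 x -2.4
30 67 y -13.4 16.8 x -2.4
35 95 y -14.7 17.6 x -2.2
40 52 y -14.6 17.5 x -1.6
45 46 y -14.2 17.2 x -1.6
50 47 y -13.4 17.3 x -1.5
55 70 y -12.4 15.9 x -2.3
60 154 y -10.2 13.0 x -2.8
65 46 y -4.2 8.3 x -2.1
2938 bar rail x [-0.00407607 -0.0011336   0.00346868] top z [0.26356053 0.26541991]
```

```bash
python3 -m handwheel '[[[-0.05,0,0.1,0,0,0],[-0.05,0,0.2,0,0,0],[0,0,0.25,0,0,0],[0,0,0.25,0,0,0],[0,0,0.25,0,0,0],[0,0,0.25,0,0,0],[0,0,0.25,0,0,0],[0,0,0.25,0,0,0],[0,0,0.2,0,0,0],[0,0,0.1,0,0,0],[0,0,0.05,0,0,0],[0,0,0,0,0,0]]]'|sed -n 1,4p
python3 -m handwheel '[[[0,0.07,0,0,0,0],[0,0.14,0,0,0,0],[0,0.2,0,0,0,0],[0,0.2,0,0,0,0],[0,0.2,0,0,0,0],[0,0.2,0,0,0,0],[0,0.2,0,0,0,0],[0,0.14,0,0,0,0],[0,0.07,0,0,0,0],[0,0,0,0,0,0]]]'|sed -n 1,4p
python3 - <<'E'
from h import *
delta(rl([-.007,0,.271]),yawtilt(RY,0))
E
```

```text
time_s: 32.58
eef_pos: [0.4686, -0.1839, 0.2716]
tool_rot: [0.764, 0.645, 0.001, -0.001]
force: [0.0, 0.5, -1.1]
time_s: 33.83
eef_pos: [0.5246, -0.1933, 0.2715]
tool_rot: [0.764, 0.645, 0.001, -0.001]
force: [-0.6, -0.5, -1.8]
t 33.83 tcp [ 0.5246 -0.1933  0.2715] F [-0.59 -0.55 -1.78] gap 0.0317 30.0 q [ 1.21  0.62 -1.31  1.71  0.62  1.3  -0.4 ]
 turn units [ 0.0001 -0.0009  0.0005] |deg| 0.2  shift units old axes [0.001 0.685 0.013]  new axes [0.002 0.685 0.013]
```

```bash
python3 -m handwheel '[[[0,0.1,0,0,0,0],[0,0.15,0,0,0,0],[0,0.15,0,0,0,0],[0,0.15,0,0,0,0],[0,0.1,0,0,0,0],[0,0.035,0,0,0,0],[0,0,0,0,0,0]]]'|sed -n 1,4p
python3 - <<'E'
from h import *
delta(rl([-.0005,0,.258]),yawtilt(RY,0))
C=cam("wrist");im,d=viewer.grab_frame("wrist");cv2.imwrite("pics/w10.png",im[150:350,220:420].repeat(3,0).repeat(3,1))
E
```

```text
time_s: 34.7
eef_pos: [0.5516, -0.1979, 0.2715]
tool_rot: [0.764, 0.645, 0.001, -0.001]
force: [0.9, 0.9, -1.6]
t 34.7 tcp [ 0.5516 -0.1979  0.2715] F [ 0.9   0.94 -1.57] gap 0.0315 30.0 q [ 1.15  0.66 -1.27  1.65  0.65  1.33 -0.4 ]
 turn units [ 0.0001 -0.0009  0.0005] |deg| 0.2  shift units old axes [-0.     0.163  0.338]  new axes [0.001 0.163 0.338]
```

View pics/w10.png

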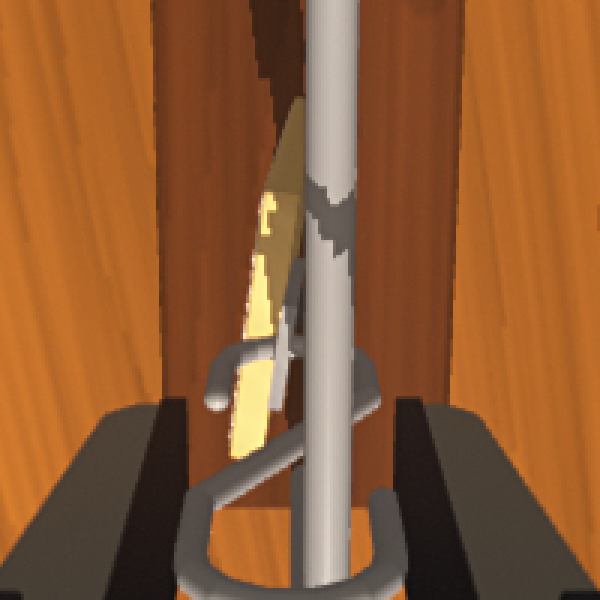

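```bash
python3 -m handwheel '[[[0,0.03,0.05,0,0,0],[0,0.04,0.08,0,0,0],[0,0.05,0.1,0,0,0],[0,0.04,0.1,0,0,0],[0,0,0,0,0,0]]]'|sed -n 2,4p
python3 -m handwheel '[[[0,0,0.1,0,0,0],[0,0,0.1,0,0,0],[0,0,0.1,0,0,0],[0,0,0.1,0,0,0],[0,0,0.1,0,0,0],[0,0,0.05,0,0,0],[0,0,0.03,0,0,0],[0,0,0,0,0,0]]]'|sed -n 2,4p
```

```text
eef_pos: [0.5578, -0.199, 0.2579]
tool_rot: [0.764, 0.645, 0.001, -0.001]
force: [0.4, 0.2, -1.9]
eef_pos: [0.5579, -0.1989, 0.2352]
tool_rot: [0.764, 0.645, 0.001, -0.001]
force: [-0.1, -0.9, -1.6]
```

Fz is still −1.6 N, so the hook is not on the bar yet. Lower in fine steps until it unloads.

```bash
python3 -m handwheel '[[[0,0,0.04,0,0,0],[0,0,0.04,0,0,0],[0,0,0,0,0,0]]]'|sed -n 2,4p
python3 -m handwheel '[[[0,0,0.025,0,0,0],[0,0,0.02,0,0,0],[0,0,0,0,0,0]]]'|sed -n 2,4p
```

```text
eef_pos: [0.5578, -0.1989, 0.2318]
tool_rot: [0.764, 0.645, 0.001, -0.001]
force: [-0.1, -0.2, -2.1]
eef_pos: [0.558, -0.1989, 0.2304]
tool_rot: [0.764, 0.645, 0.001, -0.001]
force: [0.0, 0.8, -0.1]
```

```bash
python3 -m handwheel '[[[0,0,0,0,0,0],[0,0,0,0,0,0],[0,0,0,0,0,0],[0,0,0,0,0,0],[0,0,0,0,0,0],[0,0,0,0,0,0]]]' -0.2 |tail -5
python3 -m handwheel '[[[0,0,-0.2,0,0,0],[0,0,-0.5,0,0,0],[0,0,-0.8,0,0,0],[0,0,-0.8,0,0,0],[0,0,-0.8,0,0,0],[0,0,0,0,0,0],[0,0,0,0,0,0],[0,0,0,0,0,0],[0,0,0,0,0,0],[0,0,0,0,0,0],[0,0,0,0,0,0],[0,0,0,0,0,0],[0,0,0,0,0,0]]]'
python3 - <<'E'
from h import *
im,d=viewer.grab_frame("side");cv2.imwrite("pics/s11.png",im[60:480,180:480].repeat(1,0))
E
```

```text
eef_pos: [0.5579, -0.1989, 0.2302]
tool_rot: [0.764, 0.645, 0.001, -0.001]
force: [-0.5, 0.2, 0.1]
finger_gap: 0.0552
finger_force: 0.0
time_s: 39.5
eef_pos: [0.5578, -0.1992, 0.3542]
tool_rot: [0.764, 0.645, 0.001, -0.001]
force: [0.6, 0.7, 0.1]
finger_gap: 0.0551
finger_force: 0.0
```

View pics/s11.png

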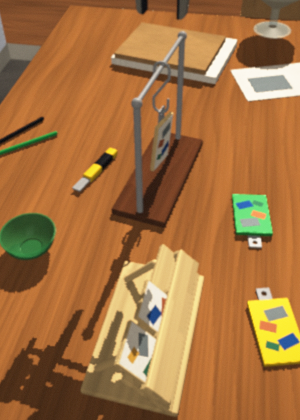

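The panel hangs by the hook from the bar between the posts. The small panels, knife and bowl have not moved, and the gripper is clear.

```bash
python3 -c "
from rig import finish_job
print(finish_job())"
```

```text
the job is handed in; nothing more can be done
None
```

The job is handed in at about 40 s: the wet panel hangs by the S-hook from the rail between the posts, and the gripper is clear. The one rough moment was a brief press of about 10 N on the bar while I took the empty hook off.

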